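Empty the drip cup and hold the oxygen regulator over it

ROBOT

A 6-joint arm with a two-finger parallel gripper is mounted at the origin on the work surface. World frame = base frame: x ahead of the robot, y to its left, z up, the work surface at z = 0. Lengths are in m, angles in rad, forces in N, time in s.
With the tool pointing down it reaches from about 0.35 to 0.975 m from the base axis. Payload 4.9 kg.
Tool frame: the origin (TCP) lies between the finger pads, 19 mm behind the fingertips; this is the grasp point; z points along the fingers, y is the line along which they close (so a half turn about z gives the same grasp; the last joint's range is limited). The gripper opens to 85 mm and grips with 20 to 120 N. Pads are 22 mm wide; open, the fingers measure 114 mm over their backs; the gripper's body (76 mm by 85 mm) begins 54 mm behind the grasp point. The pads swing forward as they close: fully open they stand 13 mm farther back than shut.
Start: joints at [-1.415, 0.053, 1.613, -0, 1.476, -0.119], TCP at [0.17, -0.602, 0.25] pointing down, gripper open.
Joint ranges: [-3.01, 3.01], [-1.01, 2.22], [0.06, 2.58], [-1.02, 4.17], [0.09, 2.62], [-3.14, 3.14]. Speed limits (rad/s): [2.57, 2.57, 3.14, 3.14, 3.14, 3.14].

INTERFACE

Orientations are given as a unit quaternion [w, x, y, z].
In Python, from plant import manip gives the robot as it stands.
- The arm moves only by the shell command python3 shift.py, which reads ROWS from standard input. ROWS is a JSON object whose key "steps" holds a list of rows, 1 to 5 of them, each of 7 numbers: the opening from 0.0 (shut) to 1.0 (fully open), then dx, dy, dz in m, then a rotation vector rx, ry, rz in rad; each row shifts and turns the commanded pose from where the row before left it, along the tool's axes as they then stand; what a row does not reach is not made up. A row lasts 1/8 s, in which the tool goes at most 0.0625 m and 0.188 rad, less where a joint would pass 70% of its speed; a pose out of reach is approached as far as the arm can. The fingers move at their own pace and stop on an object; the grip force is fixed at half the most. Time passes only in rows, so rows that do not move let the fingers close. It prints the time, the measured TCP pose, the force, the opening and the grip force at its end. Input that does not fit is refused with a message, and nothing moves.
- manip.state(): the state, without advancing time (a new reading comes with each control period).
- manip.grab_frame(name): name is "scene" or "top" or "wrist"; returns the picture (480x640x3 uint8, red, green, blue); there is no depth.
- manip.camera_params(name): a dict with "intrinsics" (3x3 intrinsics, pixels), "k1" (the pictures are not rectified: a ray, as slopes to the right and down, at radius r is drawn at 1 + k1 r^2 times it, then the intrinsics apply), "xyz" and "orientation" of the camera in the world. Camera axes: x right, y down, z forward; pixel columns grow to the right and rows downward; lengths in m; the calibration is good to about 2 mm. A picture is of the moment at which its call begins: read the wrist's pose just before it. camera_params takes no time and is no camera call; for the wrist camera it gives the pose at the moment of the call.
- manip.job_done(): hands the job in; it is judged then, once.
The state is a dict: "time": time; "joint_pos": joint angles; "joint_vel": joint speeds; "joint_efforts": joint torques, N m; "tool_pos": TCP position; "tool_rot": TCP orientation; "contact_force": force on the tool from outside, world axes, zero at the start; "ft_torque": the same for the moment, N m; "gripper_width": opening from 0.0 (shut) to 1.0 (fully open); "grasp_force": force on a finger pad.
Only numpy, scipy, OpenCV 4.12 (cv2) and the standard library are available. Lean on these libraries where they do the work, as an engineer would, in place of code of your own. Each camera call takes 0.05 s, during which the arm holds its last target. There are 200 camera calls.

TASK

The outlet of the oxygen regulator needs to drip off into the steel cup, but somebody keeps walnuts in it: tip all the walnuts out of the cup into the steel tray and stand the cup upright again, let go, in its round white stand. Then lift the regulator with the fingers across its bar at the balance point (close to the heavy gauge, not at the middle), and finish while still holding it there, level and still, with its down-turned spout a few centimetres above the middle of the cup's mouth and touching nothing but the gripper. Leave the pill bottle and the carton where they are.

Things in the scene. Friction and masses are not known exactly. Their poses are not given: they have to be found in the camera images.
- cup: plain steel cup without handle, 90 mm high, slightly flared: outer diameter 52 mm at the base, 68 mm at the rim, wall 3 mm, floor 4 mm, about 140 g; stands loose in the stand with three walnuts inside; origin at the centre of its underside, z up along its axis towards the mouth. Tipped to about 95 degrees or more from upright the walnuts roll out
- cup_rim (a point): centre of the cup's mouth, at rim height, 90 mm above the cup's origin
- stand: fixed round white plastic stand (shallow dish) for the cup, 108 mm outside diameter, rim 10 mm above the desk, flat floor 94 mm across and 5 mm above the desk; origin at the centre of its underside on the desk
- stand_in (a point): centre of the stand's floor, where the cup stands
- tray: fixed open steel tray on the desk, 220 (its x) by 180 (its y) by 40 mm high, wall and floor 4 mm, empty; origin at the centre of its underside; it lies to the left or the right of the stand, the regulator on the other side
- walnut1: one of three walnuts, brown, almost round, 28 to 29 mm across, 12 g, rolls easily; starts inside the cup, the three loosely piled to about 65 mm above the cup's base; origin at its centre
- walnut2: one of three walnuts, brown, almost round, 28 to 29 mm across, 12 g, rolls easily; starts inside the cup, the three loosely piled to about 65 mm above the cup's base; origin at its centre
- walnut3: one of three walnuts, brown, almost round, 28 to 29 mm across, 12 g, rolls easily; starts inside the cup, the three loosely piled to about 65 mm above the cup's base; origin at its centre
- regulator: oxygen regulator lying on the desk, 0.55 kg, 292 mm long: at -x a heavy gauge drum (60 mm across, 40 high, dial on top, centre at x = -58 mm), a brass nut behind it; from it a steel bar, 16 mm wide and high, centre line 30 mm above the underside, runs along +x to the 24 mm outlet block with a 14 mm spout pointing down. Origin under the balance point, at the underside; z up
- balance (a point): balance point of the regulator: on the bar's centre line, 30 mm above the regulator's origin, 30 mm from the drum's edge; the centre of mass is right at or just below it
- spout (a point): lower end of the regulator's spout, 165 mm along +x from its origin, level with its underside
- pill_bottle: white pill bottle, 54 mm across, 90 mm high, a bystander standing beyond the stand; origin at the centre of its underside
- carton: white medicine carton with a blue band, 60 by 120 by 35 mm, a bystander lying beyond the stand; origin at the centre of its underside

How it is judged:
On the way, in this order (a step that is already met when the one before it is completed fails the run):
1. the cup, lifted out of the stand, is tipped (angle between cup's own z axis and vertical above 0.8 rad and height (world z) of cup_rim above 0.05 m).
2. all three walnuts are in the tray (x of walnut1 in the frame of tray between -0.106 and 0.106 m and y of walnut1 in the frame of tray between -0.086 and 0.086 m and z of walnut1 in the frame of tray between 0 and 0.045 m and x of walnut2 in the frame of tray between -0.106 and 0.106 m and y of walnut2 in the frame of tray between -0.086 and 0.086 m and z of walnut2 in the frame of tray between 0 and 0.045 m and x of walnut3 in the frame of tray between -0.106 and 0.106 m and y of walnut3 in the frame of tray between -0.086 and 0.086 m and z of walnut3 in the frame of tray between 0 and 0.045 m), for 0.1 s.
3. the cup stands upright in the stand, let go (horizontal distance between cup and stand_in below 0.022 m and angle between cup's own z axis and vertical below 0.08 rad and height (world z) of cup below 0.012 m and contact force between cup and the fingers below 0.1 N), for 0.2 s.
4. the regulator is held level by its balance point with the spout above the cup (angle between regulator's own z axis and vertical below 0.12 rad and horizontal distance between spout and cup_rim below 0.022 m and z of spout in the frame of cup between 0.105 and 0.17 m and distance between the grasp point and balance below 0.02 m and contact force between regulator and the fingers above 2 N and linear speed of regulator below 0.03 m/s and contact force between regulator and cup below 0.2 N and contact force between regulator and stand below 0.2 N and contact force between regulator and tray below 0.2 N and contact force between regulator and pill_bottle below 0.2 N and contact force between regulator and carton below 0.2 N), for 0.2 s.
At the end, for the whole second after the job is handed in: Walnuts in the tray; cup released, within 22 mm of the stand's centre, upright to 0.08 rad; regulator gripped, TCP within 20 mm of its balance point, level to 0.12 rad, still, touching nothing else, spout within 22 mm of the mouth's centre and 15 to 80 mm above the rim (all of step 2 and all of step 3 and all of step 4); the arm keeps its last pose, push and grip.
It fails at once if the pill bottle is disturbed (moved more than 30 mm) (distance of pill_bottle from where it was at the start of the episode above 0.03 m).
It fails at once if the carton is disturbed (moved more than 30 mm) (distance of carton from where it was at the start of the episode above 0.03 m).
It also fails if it takes over 67 s, if anything falls off the work surface, if the arm or the gripper's body presses on something with over 40 N, if the wrist force passes 120 N, or if a joint passes its speed limit or range.

## Working session

There is one attempt and no reset: what is moved stays moved. The work goes in short steps, Python scripts to look and compute and a shell command to move; the robot and the scene stay as the last step left them, time stands still between calls to the robot, and variables do not carry over. Pictures are saved under pics/ and viewed, at most 10 in all, crops included, and the job is handed in when it is done.

```bash
ls; mkdir -p pics
python3 - <<'E'
from plant import manip
import cv2
for n in("scene","top"):
    f=manip.grab_frame(n); cv2.imwrite(f"pics/{n}0.png",f[:,:,::-1]); print(n,manip.camera_params(n))
print(manip.state())
E
```

```text
pics
plant.py
shift.py
scene {'intrinsics': array([[559.62828207,   0.        , 323.33361643],
       [  0.        , 559.62828207, 239.38168323],
       [  0.        ,   0.        ,   1.        ]]), 'k1': -0.03769262267064142, 'xyz': array([1.07695095, 0.46763501, 0.8710888 ]), 'orientation': array([-0.12432056,  0.36473119,  0.87134249, -0.30377264])}
top {'intrinsics': array([[497.01903245,   0.        , 327.35578623],
       [  0.        , 497.01903245, 234.69492237],
       [  0.        ,   0.        ,   1.        ]]), 'k1': 0.041254398813080025, 'xyz': array([ 0.43664314, -0.01038527,  0.89242392]), 'orientation': array([-0.08458329,  0.70888917, -0.69546399,  0.08155763])}
{'time': 0.1, 'joint_pos': array([-1.41500854e+00,  5.33314364e-02,  1.61415240e+00, -9.08875440e-06,
        1.47599266e+00, -1.18950927e-01]), 'joint_vel': array([ 0.0015524 , -0.0012463 , -0.00389926, -0.00024979,  0.001651  ,
        0.00064388]), 'joint_efforts': array([ 5.60978351e-04, -3.94901991e+01, -3.71362925e+01, -8.63477089e-05,
        3.93830225e-03, -1.42764819e-05]), 'tool_pos': array([ 0.16950524, -0.60102981,  0.24886332]), 'tool_rot': array([-9.41674653e-04,  9.90579158e-01,  1.36938102e-01, -2.18704627e-05]), 'contact_force': array([-0.43769846,  0.51939396,  0.28904485]), 'ft_torque': array([-0.05044614, -0.01135777,  0.01508491]), 'grasp_force': 0.0, 'gripper_width': 0.9968740568168705}
```

View pics/top0.png

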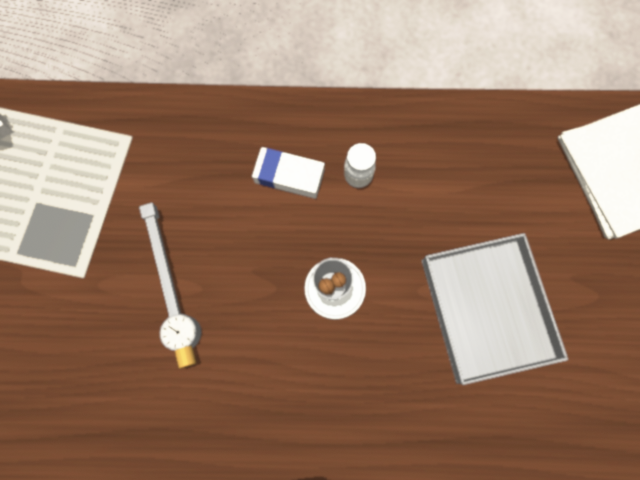

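View pics/scene0.png

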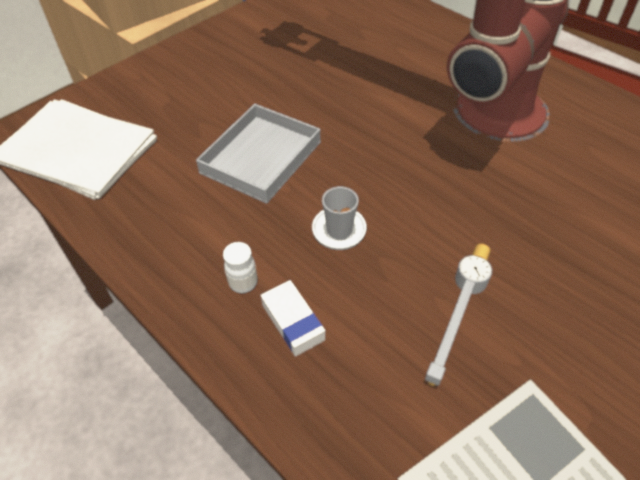

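The top view shows the stand at (335,288), the cup mouth at (333,275), the gauge dial at (178,332), the outlet block at (149,211) and the tray on the right. In the scene view, the cup mouth is at (340,200), the dial at (475,269) and the block at (436,373).

```bash
cat > h.py <<'E'
import numpy as np, cv2
from plant import manip
from scipy.spatial.transform import Rotation as R
def rot(q): return R.from_quat(np.roll(q,-1))
def ray(c,px):
    p=manip.camera_params(c) if isinstance(c,str) else c
    d=cv2.undistortPoints(np.array([[px]],float),p["intrinsics"],np.array([p["k1"],0,0,0]))[0,0]
    return p["xyz"],rot(p["orientation"]).apply([d[0],d[1],1])
def atz(c,px,z):
    o,d=ray(c,px); return o+d*(z-o[2])/d[2]
def tri(c1,p1,c2,p2):
    o1,d1=ray(c1,p1);o2,d2=ray(c2,p2)
    t=np.linalg.lstsq(np.c_[d1,-d2],o2-o1,rcond=None)[0]
    a,b=o1+t[0]*d1,o2+t[1]*d2
    return (a+b)/2,np.linalg.norm(a-b)
def proj(c,P):
    p=manip.camera_params(c) if isinstance(c,str) else c
    v=rot(p["orientation"]).inv().apply(np.atleast_2d(P)-p["xyz"])
    return cv2.projectPoints(v,np.zeros(3),np.zeros(3),p["intrinsics"],np.array([p["k1"],0,0,0]))[0][:,0]
E
python3 - <<'E'
from h import *
np.set_printoptions(precision=4,suppress=True)
for n,a,b in [("stand",(335,288),(339,228)),("rim",(333,275),(340,200)),("dial",(178,332),(475,269)),("block",(148.5,210.5),(437,373)),("bottletop",(361,156),(237,252))]: print(n,*tri("top",a,"scene",b))
for p in [(425,260),(525,237),(565,357),(461,382)]: print("tray",atz("top",p,.04))
a=cv2.imread("pics/top0.png"); b=cv2.imread("pics/scene0.png")
z=lambda im,x,y,w,h,k:cv2.resize(im[y:y+h,x:x+w],None,fx=k,fy=k,interpolation=cv2.INTER_CUBIC)
im=np.vstack([np.hstack([z(a,290,240,95,95,4),z(a,120,190,95,95,4)]),np.hstack([z(b,300,175,95,55,4),z(b,420,240,95,55,4)])])
im=np.vstack([np.hstack([z(a,285,240,100,95,3),z(a,130,195,100,190,3)[:285],z(b,300,175,60,95,3)]),np.hstack([z(a,130,290,100,95,3),z(b,410,235,100,95,3),z(b,410,310,60,95,3)])])
cv2.imwrite("pics/crop.png",im);print(im.shape)
E
```

```text
stand [ 0.5505 -0.0181  0.0028] 0.005035024564526712
rim [ 0.5583 -0.0123  0.0971] 0.008031467882541839
dial [0.4674 0.2455 0.0365] 0.004605759935167903
block [0.6788 0.3194 0.0343] 0.007971453572523091
bottletop [ 0.7679 -0.0586  0.0909] 0.004157330520407469
tray [ 0.5991 -0.1753  0.04  ]
tray [ 0.6435 -0.3504  0.04  ]
tray [ 0.4416 -0.3997  0.04  ]
tray [ 0.3975 -0.2281  0.04  ]
(570, 780, 3)
```

View pics/crop.png

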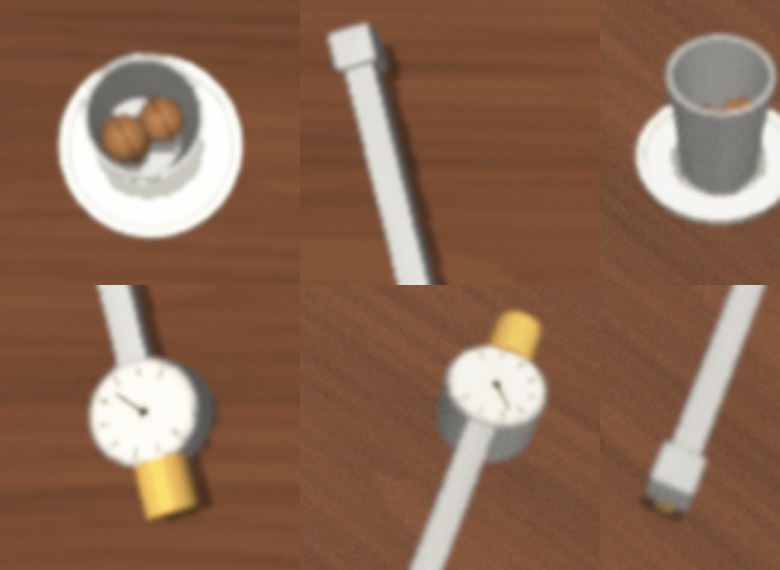

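The cup, stand and regulator are located roughly. I'll align the tool yaw, then move over the cup for a close view.

```bash
cat > go.py <<'E'
# usage: go.py x y z  [a0..a2 tool-z dir, b0..b2 tool-y dir]: print shift in tool axes, rotvec
import sys; from h import *
np.set_printoptions(precision=4,suppress=True)
v=list(map(float,sys.argv[1:])); s=manip.state(); T=rot(s["tool_rot"])
print("t",s["time"],"p",s["tool_pos"],"j",s["joint_pos"],"F",s["contact_force"])
print("axes",T.as_matrix().T.round(3).tolist())
if v: print("d",T.inv().apply(np.array(v[:3])-s["tool_pos"]))
if len(v)>3:
    z=np.array(v[3:6]);z/=np.linalg.norm(z);y=np.array(v[6:9]);y-=z*(y@z);y/=np.linalg.norm(y)
    G=R.from_matrix(np.c_[np.cross(y,z),y,z]); print("rv",(T.inv()*G).as_rotvec(),"d_after",G.inv().apply(np.array(v[:3])-s["tool_pos"]))
E
echo '{"steps": [[1, 0, 0, 0, 0, 0, -0.185], [1, 0, 0, 0, 0, 0, -0.185], [1, 0, 0, 0, 0, 0, -0.185], [1, 0, 0, 0, 0, 0, -0.185], [1, 0, 0, 0, 0, 0, -0.185]]}' | python3 shift.py
echo '{"steps": [[1, 0, 0, 0, 0, 0, -0.185], [1, 0, 0, 0, 0, 0, -0.186]]}' | python3 shift.py
python3 go.py 0.5 0.03 0.3
python3 -c "
from h import *
p=manip.camera_params('wrist');print(p);s=manip.state();T=rot(s['tool_rot']);print(T.inv().apply(p['xyz']-s['tool_pos']),(T.inv()*rot(p['orientation'])).as_matrix())"
```

```text
time: 0.72
tool_pos: [0.1695, -0.6012, 0.2492]
tool_rot: [-0.001, 0.824, 0.567, 0.0]
contact_force: [0.1, 0.2, 0.6]
gripper_width: 0.999
grasp_force: 0.0
time: 0.98
tool_pos: [0.1696, -0.6012, 0.2493]
tool_rot: [-0.0, 0.705, 0.709, 0.0]
contact_force: [-0.2, -0.2, 0.3]
gripper_width: 1.002
grasp_force: 0.0
t 0.975 p [ 0.1696 -0.6012  0.2493] j [-1.415   0.0531  1.6137  0.      1.476  -1.4211] F [-0.2414 -0.184   0.2924]
axes [[-0.006, 1.0, 0.001], [1.0, 0.006, -0.0], [-0.0, 0.001, -1.0]]
d [ 0.6292  0.3343 -0.05  ]
{'intrinsics': array([[382.24147841,   0.        , 328.68437134],
       [  0.        , 382.24147841, 233.94920682],
       [  0.        ,   0.        ,   1.        ]]), 'k1': -0.0033446985766798962, 'xyz': array([ 0.16924873, -0.52831839,  0.37203926]), 'orientation': array([1.43795886e-01, 9.89602678e-01, 3.04532326e-03, 9.74928162e-05])}
[ 0.0730228   0.00012332 -0.12268818] [[-9.70886048e-05 -9.58297900e-01 -2.85771105e-01]
 [ 9.99999869e-01  5.04414643e-05 -5.08891692e-04]
 [ 5.02084553e-04 -2.85771117e-01  9.58297770e-01]]
```

```bash
echo '{"steps": [[1, 0.05, 0.035, -0.01, 0, 0, 0], [1, 0.05, 0.035, -0.01, 0, 0, 0], [1, 0.05, 0.035, -0.01, 0, 0, 0], [1, 0.05, 0.035, -0.01, 0, 0, 0], [1, 0.05, 0.035, -0.01, 0, 0, 0]]}' | python3 shift.py >/dev/null
echo '{"steps": [[1, 0.05, 0.035, 0, 0, 0, 0], [1, 0.05, 0.035, 0, 0, 0, 0], [1, 0.05, 0.035, 0, 0, 0, 0], [1, 0.05, 0.035, 0, 0, 0, 0], [1, 0.05, 0.035, 0, 0, 0, 0]]}' | python3 shift.py >/dev/null
echo '{"steps": [[1, 0.05, 0.02, 0, 0, 0, 0], [1, 0.04, 0.02, 0, 0, 0, 0], [1, 0, 0, 0, 0, 0, 0]]}' | python3 shift.py
cat > snap.py <<'E'
import sys,pickle; from h import *
n=sys.argv[1]; p=manip.camera_params("wrist"); f=manip.grab_frame("wrist")
cv2.imwrite(f"pics/{n}.png",f[:,:,::-1]); pickle.dump(p,open(f"pics/{n}.pkl","wb"))
E
python3 snap.py w1
echo '{"steps": [[1, 0.06, -0.01, 0, 0, 0, 0], [1, 0.06, -0.01, 0, 0, 0, 0], [1, 0.06, -0.01, 0, 0, 0, 0], [1, 0, 0, 0, 0, 0, 0]]}' | python3 shift.py
python3 snap.py w2; python3 go.py
```

```text
time: 2.6
tool_pos: [0.5599, -0.0091, 0.2991]
tool_rot: [-0.001, 0.706, 0.709, -0.0]
contact_force: [0.1, -0.3, 0.3]
gripper_width: 1.004
grasp_force: 0.0
time: 3.15
tool_pos: [0.5286, 0.1703, 0.2999]
tool_rot: [-0.0, 0.706, 0.708, -0.0]
contact_force: [0.3, -1.0, 0.8]
gripper_width: 1.001
grasp_force: 0.0
t 3.2 p [0.5291 0.1686 0.2998] j [ 0.1747 -0.1384  1.7158 -0.0008  1.5647  0.1731] F [ 0.7289 -0.6639 -0.472 ]
axes [[-0.002, 1.0, -0.001], [1.0, 0.002, -0.0], [-0.0, -0.001, -1.0]]
```

```bash
python3 -c "
import cv2,numpy as np
cv2.imwrite('pics/w12.png',np.vstack([cv2.resize(cv2.imread('pics/w%d.png'%i),(640,480))[90:390] for i in (1,2)]))"
```

```text
(no output)
```

View pics/w12.png

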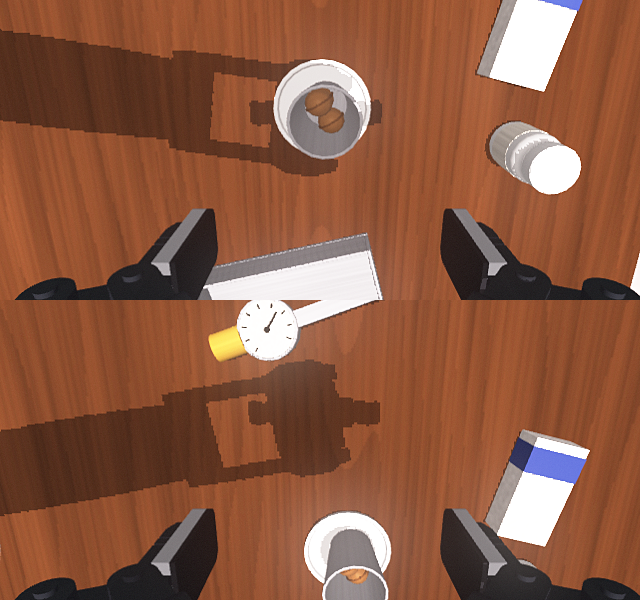

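In w1 (full-frame rows) the stand centre is near (322,197) and the cup mouth near (324,210). In w2 the stand is near (347,339), and the dial centre and bar start are visible at the top.

```bash
cat > circ.py <<'E'
from h import *
from scipy.optimize import least_squares
def ext(c,x,y,z,r):
    a=np.linspace(0,2*np.pi,180); q=proj(c,np.c_[x+r*np.cos(a),y+r*np.sin(a),0*a+z]); return q
E
python3 - <<'E'
from circ import *; import pickle
np.set_printoptions(precision=4,suppress=True)
c1,c2=[pickle.load(open(f'pics/w{i}.pkl','rb')) for i in(1,2)]
print(c1['xyz'],c2['xyz'])
print("stand",atz(c1,(322,197),.01),atz("top",(335,288.7),.01),atz("scene",(340,227.7),.01),tri(c1,(322,197),c2,(347.5,339)))
print("rim",atz(c1,(324,210.5),.095),atz("top",(333,277.3),.095),atz("scene",(340,200),.095),tri(c1,(324,210.5),"top",(333,277.3)),tri(c1,(324,210.5),"scene",(340,200)))
for x,y in[(.555,-.017)]:
  for c in(c1,):
    for z,r in((.01,.054),(.095,.034)):
      q=ext(c,x,y,z,r);print(q.min(0),q.max(0))
print("dial",atz(c2,(267,329-300+90),.04),atz("top",(177.7,332),.04),atz("scene",(475.7,268.5),.04),tri(c2,(267,119),"top",(177.7,332)))
print("block",atz("top",(147.8,210.5),.042),atz("scene",(436,370.7),.042))
im=[cv2.imread(f'pics/w{i}.png') for i in(1,2)]
cv2.imwrite('pics/z.png',np.hstack([cv2.resize(im[0][130:270,250:400],None,fx=2.6,fy=2.6),cv2.resize(im[1][300:440,280:430],None,fx=2.6,fy=2.6)]))
E
```

```text
[0.5599 0.0639 0.4219] [0.5284 0.2433 0.4226]
stand [ 0.5521 -0.0167  0.01  ] [ 0.5498 -0.02    0.01  ] [ 0.5516 -0.011   0.01  ] (array([ 0.5523, -0.0177,  0.0043]), np.float64(0.00044297341714000157))
rim [ 0.5555 -0.012   0.095 ] [ 0.5573 -0.0156  0.095 ] [ 0.5548 -0.0101  0.095 ] (array([ 0.5568, -0.0146,  0.0888]), np.float64(0.003531184617089013)) (array([ 0.555 , -0.0112,  0.0948]), np.float64(0.001986019544801432))
[275.2041 146.7681] [374.0498 244.2723]
[284.7992 177.3408] [362.0938 252.489 ]
dial [0.4689 0.244  0.04  ] [0.4686 0.243  0.04  ] [0.4665 0.2484 0.04  ] (array([0.4686, 0.2439, 0.0371]), np.float64(0.0002667321472234946))
block [0.6787 0.3143 0.042 ] [0.6779 0.3202 0.042 ]
```

View pics/z.png

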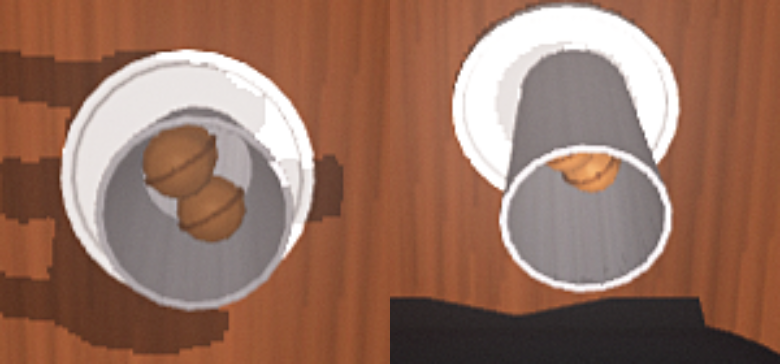

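The crop shows clear edges for both the stand and the cup rim in both wrist views, so I'll fit circles to their extents.

```bash
python3 - <<'E'
from circ import *; import pickle
np.set_printoptions(precision=4,suppress=True)
c1,c2=[pickle.load(open(f'pics/w{i}.pkl','rb')) for i in(1,2)]
def fit(o,r,z0):
    def f(v):
        e=[]
        for c,(l,rt,t,b) in zip((c1,c2),o):
            q=ext(c,v[0],v[1],v[2],r);m=q.min(0);M=q.max(0)
            e+=[m[0]-l,M[0]-rt]+([m[1]-t] if t else [])+([M[1]-b] if b else [])
        return e
    s=least_squares(f,[.555,-.015,z0]);return s.x,s.fun
print("stand",fit([(273.5,370.8,149.2,0),(303.8,391.5,301.5,0)],.054,.01))
print("rim",fit([(287.3,362.7,0,249.2),(322.3,388.5,355.4,411.5)],.034,.09))
E
python3 go.py 0.556 0.13 0.3 0 -1 -0.36 1 0 0
```

```text
stand (array([ 0.5524, -0.0197,  0.0057]), array([-0.046 ,  0.3535, -0.0967,  0.1757, -0.5211,  0.109 ]))
rim (array([ 0.5564, -0.0154,  0.0917]), array([-0.5796,  0.7008,  0.4308, -0.2076,  0.0666, -0.2905, -0.1903]))
t 3.2 p [0.5291 0.1686 0.2998] j [ 0.1747 -0.1384  1.7158 -0.0008  1.5647  0.1731] F [ 0.7289 -0.6639 -0.472 ]
axes [[-0.002, 1.0, -0.001], [1.0, 0.002, -0.0], [-0.0, -0.001, -1.0]]
d [-0.0386  0.0269 -0.0002]
rv [ 0.0007 -1.2244  0.0016] d_after [-0.0132  0.0269  0.0362]
```

Cup axis is at about (0.556, -0.016), and the stand is at (0.5525, -0.019). Next I'll try the sideways tilt, with the tool pointing toward -y.

```bash
echo '{"steps": [[1, 0, 0, 0, 0, -0.18, 0], [1, 0, 0, 0, 0, -0.18, 0], [1, 0, 0, 0, 0, -0.18, 0]]}' | python3 shift.py; python3 go.py
```

```text
time: 3.58
tool_pos: [0.5304, 0.166, 0.3011]
tool_rot: [0.191, 0.682, 0.68, -0.19]
contact_force: [1.3, -0.5, -1.2]
gripper_width: 1.0
grasp_force: 0.0
t 3.575 p [0.5304 0.166  0.3011] j [ 0.3948  0.0103  1.6341 -0.5048  1.7077  0.3825] F [ 1.2759 -0.5203 -1.1864]
axes [[0.004, 0.855, -0.519], [1.0, -0.004, 0.002], [-0.0, -0.519, -0.855]]
```

```bash
echo '{"steps": [[1, 0, 0, 0, 0, -0.18, 0], [1, 0, 0, 0, 0, -0.15, 0], [1, 0, 0, 0, 0, 0, 0]]}' | python3 shift.py; python3 go.py 0.556 0.08 0.14 0 -0.766 -0.643 1 0 0
```

```text
time: 3.95
tool_pos: [0.5294, 0.1673, 0.2972]
tool_rot: [0.296, 0.641, 0.641, -0.3]
contact_force: [-0.2, -0.5, -0.7]
gripper_width: 0.998
grasp_force: 0.0
t 3.95 p [0.5294 0.1673 0.2972] j [ 0.4896  0.1296  1.608  -0.7692  1.8251  0.4522] F [-0.1659 -0.5075 -0.6595]
axes [[-0.003, 0.644, -0.765], [1.0, -0.001, -0.005], [-0.004, -0.765, -0.644]]
d [0.064  0.0276 0.1679]
rv [-0.0043 -0.0013  0.0033] d_after [0.0643 0.0266 0.1679]
```

```bash
echo '{"steps": [[1, 0.016, 0.007, 0.04, 0, 0, 0], [1, 0.016, 0.007, 0.04, 0, 0, 0], [1, 0.016, 0.007, 0.04, 0, 0, 0], [1, 0.016, 0.006, 0.04, 0, 0, 0], [1, 0, 0, 0, 0, 0, 0]]}' | python3 shift.py; python3 go.py 0.556 -0.011 0.062 0 -0.819 -0.574 1 0 0
```

```text
time: 4.58
tool_pos: [0.5551, 0.084, 0.1456]
tool_rot: [0.295, 0.642, 0.64, -0.3]
contact_force: [0.5, 0.1, -0.2]
gripper_width: 1.001
grasp_force: 0.0
t 4.575 p [0.5551 0.084  0.1456] j [ 0.3515  0.2459  1.7482 -0.7967  1.5522  0.5422] F [ 0.4723  0.1168 -0.1564]
axes [[-0.001, 0.645, -0.764], [1.0, -0.005, -0.005], [-0.008, -0.764, -0.645]]
d [0.0026 0.0019 0.1265]
rv [-0.0075 -0.0896  0.0009] d_after [0.0139 0.0009 0.1258]
```

```bash
echo '{"steps": [[1, 0.014, 0.001, 0.02, 0, -0.09, 0], [1, 0, 0, 0.03, 0, 0, 0], [1, 0, 0, 0.02, 0, 0, 0], [1, 0, 0, 0, 0, 0, 0]]}' | python3 shift.py; python3 go.py 0.556 -0.011 0.062 0 -0.819 -0.574 1 0 0; python3 snap.py w3
```

```text
time: 5.08
tool_pos: [0.5578, 0.0391, 0.0965]
tool_rot: [0.326, 0.628, 0.626, -0.326]
contact_force: [0.5, -0.0, 0.8]
gripper_width: 0.996
grasp_force: 0.0
t 5.075 p [0.5578 0.0391 0.0965] j [ 0.3037  0.3217  1.7905 -0.9006  1.4859  0.61  ] F [ 0.4758 -0.0203  0.787 ]
axes [[0.002, 0.574, -0.819], [1.0, -0.002, 0.001], [-0.002, -0.819, -0.574]]
d [-0.0006 -0.0017  0.0609]
rv [-0.0015 -0.0002 -0.0021] d_after [-0.0005 -0.0018  0.0608]
```

View pics/w3.png

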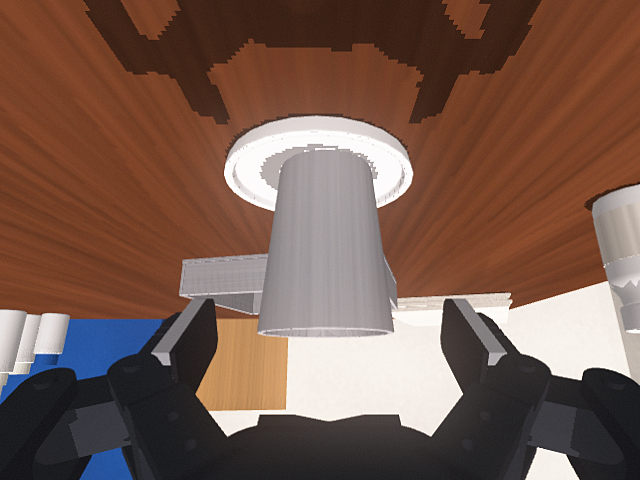

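The cup is centred between the fingers: its axis is at column 326 and the finger midpoint is at 329. I'll advance and close.

```bash
echo '{"steps": [[1, 0, -0.001, 0.03, 0, 0, 0], [1, 0, 0, 0.02, 0, 0, 0], [1, 0, 0, 0.01, 0, 0, 0], [1, 0, 0, 0, 0, 0, 0]]}' | python3 shift.py; echo '{"steps": [[0, 0, 0, 0, 0, 0, 0], [0, 0, 0, 0, 0, 0, 0], [0, 0, 0, 0, 0, 0, 0], [0, 0, 0, 0, 0, 0, 0]]}' | python3 shift.py; python3 go.py 0.556 -0.011 0.062
```

```text
time: 5.62
tool_pos: [0.5565, -0.0092, 0.0611]
tool_rot: [0.326, 0.627, 0.627, -0.327]
contact_force: [0.3, -0.1, 0.7]
gripper_width: 1.001
grasp_force: 0.0
time: 6.12
tool_pos: [0.5571, -0.0085, 0.0625]
tool_rot: [0.327, 0.627, 0.627, -0.326]
contact_force: [-1.5, 2.5, 5.0]
gripper_width: 0.718
grasp_force: 63.4
t 6.125 p [ 0.5571 -0.0085  0.0625] j [ 0.2278  0.3435  1.8368 -0.9468  1.3931  0.6254] F [-1.5256  2.5146  4.999 ]
axes [[0.001, 0.573, -0.82], [1.0, 0.0, 0.001], [0.001, -0.82, -0.573]]
d [-0.001  -0.0011  0.0023]
```

Gripped at 61 mm width. Lift.

```bash
echo '{"steps": [[0, -0.025, 0, -0.017, 0, 0, 0], [0, -0.033, 0, -0.023, 0, 0, 0], [0, -0.033, 0, -0.023, 0, 0, 0], [0, -0.033, 0, -0.023, 0, 0, 0], [0, 0, 0, 0, 0, 0, 0]]}' | python3 shift.py; echo '{"steps": [[0, 0, 0, 0, 0, 0.12, 0], [0, 0, 0, 0, 0, 0.12, 0], [0, 0, 0, 0, 0, 0.12, 0], [0, 0, 0, 0, 0, 0.12, 0], [0, 0, 0, 0, 0, 0, 0]]}' | python3 shift.py; python3 go.py 0.525 -0.20 0.18; python3 snap.py w4
```

```text
time: 6.75
tool_pos: [0.5584, -0.0089, 0.2154]
tool_rot: [0.328, 0.628, 0.627, -0.323]
contact_force: [0.0, -0.2, -2.2]
gripper_width: 0.716
grasp_force: 65.3
time: 7.38
tool_pos: [0.5562, -0.0106, 0.2111]
tool_rot: [0.168, 0.688, 0.686, -0.169]
contact_force: [0.5, 0.2, -2.3]
gripper_width: 0.714
grasp_force: 65.3
t 7.375 p [ 0.5562 -0.0106  0.2111] j [ 0.0638 -0.032   1.8147 -0.4858  1.4141  0.1568] F [ 0.4532  0.2334 -2.2538]
axes [[0.002, 0.887, -0.462], [1.0, -0.002, -0.001], [-0.002, -0.462, -0.887]]
d [-0.1536 -0.0307  0.1152]
```

View pics/w4.png

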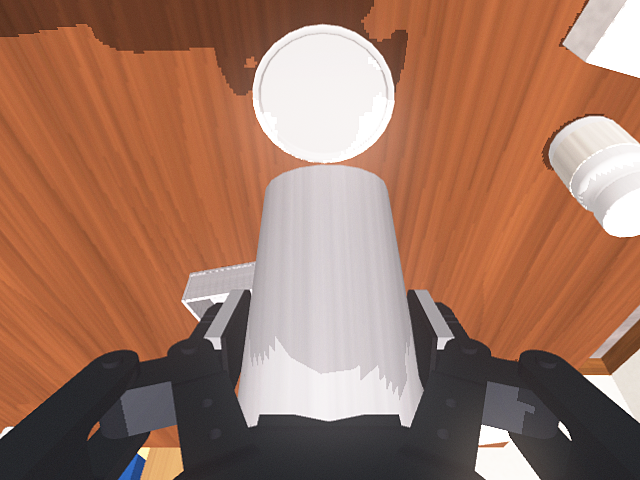

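The cup is held and turns with the tool; the empty stand is visible behind it. I'll move over to the tray and tip.

```bash
echo '{"steps": [[0, -0.038, -0.008, 0.029, 0, 0, 0], [0, -0.038, -0.008, 0.029, 0, 0, 0], [0, -0.038, -0.008, 0.029, 0, 0, 0], [0, -0.038, -0.008, 0.029, 0, 0, 0], [0, 0, 0, 0, 0, 0, 0]]}' | python3 shift.py; echo '{"steps": [[0, 0, 0, 0, 0, 0.17, 0], [0, 0, 0, 0, 0, 0.17, 0], [0, 0, 0, 0, 0, 0.15, 0], [0, 0, 0, 0, 0, 0, 0]]}' | python3 shift.py; python3 go.py 0.525 -0.20 0.125
```

```text
time: 8.05
tool_pos: [0.5224, -0.1994, 0.1763]
tool_rot: [0.166, 0.688, 0.686, -0.17]
contact_force: [0.2, -0.3, -2.4]
gripper_width: 0.714
grasp_force: 65.7
time: 8.55
tool_pos: [0.5245, -0.1986, 0.1784]
tool_rot: [-0.004, 0.708, 0.707, 0.002]
contact_force: [0.8, 0.6, -1.3]
gripper_width: 0.714
grasp_force: 65.7
t 8.55 p [ 0.5245 -0.1986  0.1784] j [-0.4977 -0.0415  1.8294  0.0067  1.3598 -0.4975] F [ 0.8146  0.5536 -1.2782]
axes [[0.002, 1.0, 0.009], [1.0, -0.002, -0.002], [-0.002, 0.009, -1.0]]
d [-0.0019  0.0006  0.0534]
```

```bash
echo '{"steps": [[0, 0, 0, 0.04, 0, 0.1, 0], [0, 0, 0, 0, 0, 0.15, 0], [0, 0, 0, 0, 0, 0.15, 0], [0, 0, 0, 0, 0, 0.1, 0], [0, 0, 0, 0, 0, 0.08, 0]]}' | python3 shift.py; echo '{"steps": [[0, 0, 0, 0, 0, 0.08, 0], [0, 0, 0, 0, 0, 0.08, 0], [0, 0, 0, 0, 0, 0.08, 0], [0, 0, 0, 0, 0, 0.08, 0], [0, 0, 0, 0, 0, 0.08, 0]]}' | python3 shift.py;echo '{"steps": [[0, 0, 0, 0, 0, 0.1, 0], [0, 0, 0, 0, 0, 0.1, 0], [0, 0, 0, 0, 0, 0, 0], [0, 0, 0, 0, 0, 0, 0], [0, 0, 0, 0, 0, 0, 0]]}' | python3 shift.py; python3 go.py; python3 -c "
from h import *
cv2.imwrite('pics/s2.png',np.hstack([cv2.resize(manip.grab_frame('scene')[60:260,160:360,::-1],(400,400)),cv2.resize(manip.grab_frame('top')[200:400,380:580,::-1],(400,400))]))"
```

```text
time: 9.18
tool_pos: [0.5243, -0.1961, 0.1379]
tool_rot: [-0.207, 0.676, 0.677, 0.204]
contact_force: [-0.9, 0.2, -2.0]
gripper_width: 0.718
grasp_force: 65.9
time: 9.8
tool_pos: [0.5245, -0.1956, 0.1381]
tool_rot: [-0.338, 0.622, 0.622, 0.334]
contact_force: [0.5, 0.8, -2.5]
gripper_width: 0.721
grasp_force: 65.9
time: 10.42
tool_pos: [0.525, -0.1971, 0.1401]
tool_rot: [-0.396, 0.586, 0.587, 0.395]
contact_force: [-0.7, 1.0, -0.8]
gripper_width: 0.721
grasp_force: 65.8
t 10.425 p [ 0.525  -0.1971  0.1401] j [-0.8047  0.4724  1.606   0.7777  1.9856 -0.8487] F [-0.7135  0.9851 -0.8379]
axes [[-0.001, 0.374, 0.927], [1.0, 0.001, 0.0], [-0.001, 0.927, -0.374]]
```

View pics/s2.png

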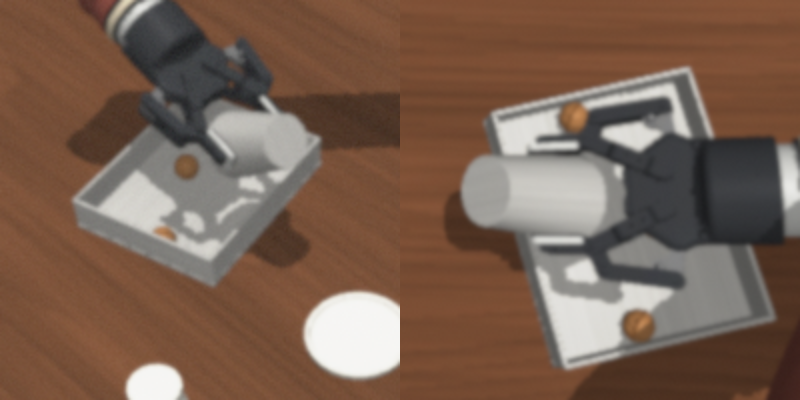

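Two walnuts are visible in the tray. The third is hidden under the gripper or still in the cup, so I'll tip a little further, raise and look again.

```bash
echo '{"steps": [[0, 0.05, 0, -0.02, 0, 0.15, 0], [0, 0.05, 0, -0.02, 0, 0.1, 0], [0, 0.05, 0, 0, 0, -0.1, 0], [0, 0.04, 0, 0, 0, -0.15, 0], [0, 0, 0, 0, 0, -0.15, 0]]}' | python3 shift.py; python3 go.py; python3 -c "
from h import *
cv2.imwrite('pics/s3.png',np.hstack([cv2.resize(manip.grab_frame('scene')[20:220,160:360,::-1],(400,400)),cv2.resize(manip.grab_frame('top')[200:400,380:580,::-1],(400,400))]))"
```

```text
time: 11.15
tool_pos: [0.5251, -0.1904, 0.3398]
tool_rot: [-0.346, 0.614, 0.617, 0.35]
contact_force: [-0.2, 0.3, -1.6]
gripper_width: 0.716
grasp_force: 65.7
t 11.15 p [ 0.5251 -0.1904  0.3398] j [-0.7796  0.1755  1.5417  0.797   2.1159 -0.6067] F [-0.2401  0.3204 -1.6455]
axes [[-0.006, 0.516, 0.857], [1.0, 0.0, 0.007], [0.003, 0.857, -0.516]]
```

View pics/s3.png

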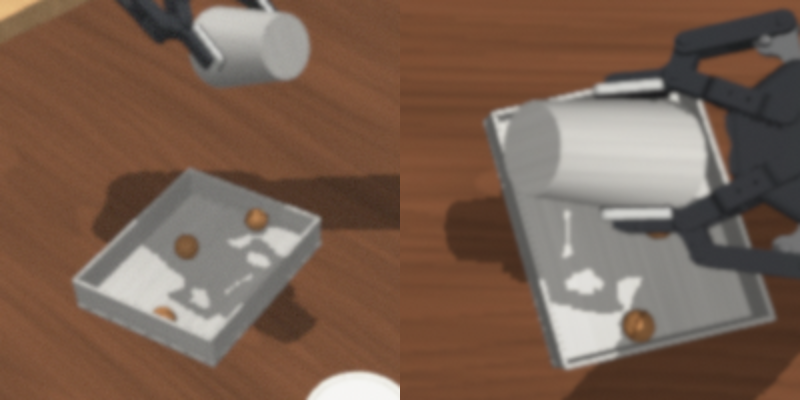

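All three walnuts are in the tray. Back to the stand.

```bash
echo '{"steps": [[0, 0, 0, 0, 0, -0.18, 0], [0, 0, 0, 0, 0, -0.18, 0], [0, 0, 0, 0, 0, -0.18, 0], [0, 0, 0, 0, 0, -0.18, 0], [0, 0, 0, 0, 0, -0.18, 0]]}' | python3 shift.py >/dev/null; echo '{"steps": [[0, 0, 0, 0, 0, -0.12, 0], [0, 0, 0, 0, 0, 0, 0]]}' | python3 shift.py; python3 go.py 0.5535 -0.0115 0.215 0 -0.819 -0.574 1 0 0
```

```text
time: 12.12
tool_pos: [0.5241, -0.1879, 0.3332]
tool_rot: [-0.01, 0.706, 0.708, 0.008]
contact_force: [0.2, 0.1, -1.3]
gripper_width: 0.714
grasp_force: 65.9
t 12.125 p [ 0.5241 -0.1879  0.3332] j [-0.4875 -0.1388  1.6617  0.0203  1.6329 -0.4882] F [ 0.2358  0.1261 -1.3477]
axes [[-0.002, 1.0, 0.025], [1.0, 0.002, -0.003], [-0.003, 0.025, -1.0]]
d [0.1734 0.0301 0.1224]
rv [-0.002  -0.9841  0.0031] d_after [ 0.198   0.0294 -0.0767]
```

```bash
echo '{"steps": [[0, 0.043, 0.0075, 0.03, 0, 0, 0], [0, 0.043, 0.0075, 0.03, 0, 0, 0], [0, 0.043, 0.0075, 0.03, 0, 0, 0], [0, 0.043, 0.0075, 0.03, 0, 0, 0], [0, 0, 0, 0, 0, -0.16, 0]]}' | python3 shift.py >/dev/null; echo '{"steps": [[0, 0, 0, 0, 0, -0.18, 0], [0, 0, 0, 0, 0, -0.18, 0], [0, 0, 0, 0, 0, -0.18, 0], [0, 0, 0, 0, 0, -0.18, 0], [0, 0, 0, 0, 0, -0.1, 0]]}' | python3 shift.py; echo '{"steps": [[0, 0, 0, 0, 0, 0, 0]]}' | python3 shift.py >/dev/null;python3 go.py 0.5535 -0.0115 0.0635 0 -0.819 -0.574 1 0 0; python3 -c "
from h import *
cv2.imwrite('pics/s4.png',np.hstack([cv2.resize(manip.grab_frame('scene')[110:260,260:410,::-1],(400,400)),cv2.resize(manip.grab_frame('top')[200:350,260:410,::-1],(400,400))]))"
```

```text
time: 13.38
tool_pos: [0.5531, -0.0156, 0.2149]
tool_rot: [0.324, 0.627, 0.627, -0.33]
contact_force: [0.1, -0.1, -1.4]
gripper_width: 0.72
grasp_force: 65.7
t 13.5 p [ 0.553  -0.0156  0.2142] j [ 0.216   0.1022  1.8166 -0.9236  1.5456  0.4003] F [ 0.1591  0.6933 -1.275 ]
axes [[-0.006, 0.575, -0.818], [1.0, -0.002, -0.009], [-0.007, -0.818, -0.575]]
d [0.1257 0.0018 0.0833]
rv [-0.0067 -0.0016  0.0057] d_after [0.1258 0.0005 0.0831]
```

View pics/s4.png

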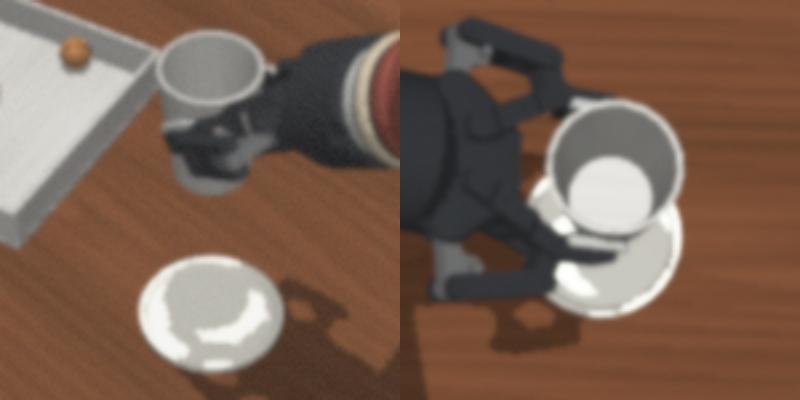

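The cup is empty and upright over the stand. Lower it.

```bash
echo '{"steps": [[0, 0.036, 0, 0.024, 0, 0, 0], [0, 0.036, 0, 0.024, 0, 0, 0], [0, 0.027, 0, 0.018, 0, 0, 0], [0, 0.015, 0, 0.01, 0, 0, 0], [0, 0, 0, 0, 0, 0, 0]]}' | python3 shift.py; echo '{"steps": [[0, 0.006, 0, 0.004, 0, 0, 0], [0, 0.005, 0, 0.003, 0, 0, 0], [0, 0, 0, 0, 0, 0, 0]]}' | python3 shift.py;python3 go.py 0.5535 -0.0115 0.0625 0 -0.819 -0.574 1 0 0
```

```text
time: 14.22
tool_pos: [0.5542, -0.0131, 0.081]
tool_rot: [0.326, 0.627, 0.627, -0.327]
contact_force: [-0.6, -0.2, -1.5]
gripper_width: 0.72
grasp_force: 65.8
time: 14.6
tool_pos: [0.5546, -0.0118, 0.0686]
tool_rot: [0.326, 0.627, 0.627, -0.326]
contact_force: [-0.2, 0.9, -1.1]
gripper_width: 0.72
grasp_force: 65.8
t 14.6 p [ 0.5546 -0.0118  0.0686] j [ 0.223   0.326   1.8458 -0.9465  1.395   0.6147] F [-0.1927  0.87   -1.1115]
axes [[0.0, 0.574, -0.819], [1.0, -0.0, 0.0], [-0.0, -0.819, -0.574]]
d [ 0.0051 -0.0011  0.0032]
rv [-0.      0.0004 -0.    ] d_after [ 0.0051 -0.0011  0.0032]
```

```bash
echo '{"steps": [[0, 0.003, -0.001, 0.002, 0, 0, 0], [0, 0.001, 0, 0.001, 0, 0, 0], [0, 0, 0, 0, 0, 0, 0]]}' | python3 shift.py;python3 go.py 0.5535 -0.0115 0.0625
```

```text
time: 14.98
tool_pos: [0.5535, -0.012, 0.0634]
tool_rot: [0.326, 0.627, 0.627, -0.327]
contact_force: [0.1, 0.2, -1.7]
gripper_width: 0.718
grasp_force: 65.8
t 14.975 p [ 0.5535 -0.012   0.0634] j [ 0.223   0.3332  1.8479 -0.9479  1.3897  0.6222] F [ 0.0811  0.2211 -1.7391]
axes [[-0.0, 0.573, -0.819], [1.0, 0.0, -0.0], [-0.0, -0.819, -0.573]]
d [0.001  0.     0.0001]
```

```bash
echo '{"steps": [[0, 0.001, 0, 0.0006, 0, 0, 0], [0, 0, 0, 0, 0, 0, 0]]}' | python3 shift.py;echo '{"steps": [[0, 0.001, 0, 0.0006, 0, 0, 0], [0, 0, 0, 0, 0, 0, 0]]}' | python3 shift.py
```

```text
time: 15.22
tool_pos: [0.5537, -0.0119, 0.0626]
tool_rot: [0.327, 0.627, 0.627, -0.327]
contact_force: [0.2, 0.3, -0.9]
gripper_width: 0.724
grasp_force: 65.8
time: 15.48
tool_pos: [0.5538, -0.012, 0.0624]
tool_rot: [0.327, 0.627, 0.626, -0.327]
contact_force: [-3.5, 0.2, 5.2]
gripper_width: 0.714
grasp_force: 65.9
```

Contact made. Release and back off.

```bash
echo '{"steps": [[1, 0, 0, 0, 0, 0, 0], [1, 0, 0, 0, 0, 0, 0], [1, 0, 0, 0, 0, 0, 0], [1, 0, 0, -0.02, 0, 0, 0], [1, 0, 0, -0.04, 0, 0, 0]]}' | python3 shift.py;echo '{"steps": [[1, 0, 0, -0.06, 0, 0, 0], [1, 0, 0, -0.06, 0, 0, 0], [1, 0, 0, 0, 0, 0, 0]]}' | python3 shift.py; python3 go.py 0.51 0.255 0.25 0 0 -1 0 1 0
python3 -c "
from h import *
cv2.imwrite('pics/s5.png',np.hstack([cv2.resize(manip.grab_frame('scene')[150:270,270:390,::-1],(400,400)),cv2.resize(manip.grab_frame('top')[230:350,270:390,::-1],(400,400))]))"
```

```text
time: 16.1
tool_pos: [0.5527, 0.0377, 0.0956]
tool_rot: [0.326, 0.627, 0.627, -0.328]
contact_force: [0.9, -0.3, 0.5]
gripper_width: 1.0
grasp_force: 0.0
time: 16.48
tool_pos: [0.5558, 0.1402, 0.1691]
tool_rot: [0.329, 0.628, 0.628, -0.322]
contact_force: [-0.0, 0.5, -0.2]
gripper_width: 0.998
grasp_force: 0.0
t 16.475 p [0.5558 0.1402 0.1691] j [ 0.4548  0.3044  1.6658 -0.8352  1.6701  0.5908] F [-0.0386  0.4751 -0.1793]
axes [[0.004, 0.577, -0.817], [1.0, 0.005, 0.008], [0.009, -0.817, -0.577]]
d [-0.0001 -0.0446 -0.1408]
rv [-0.7379  0.7533 -1.4384] d_after [ 0.0458  0.1148 -0.0809]
```

View pics/s5.png

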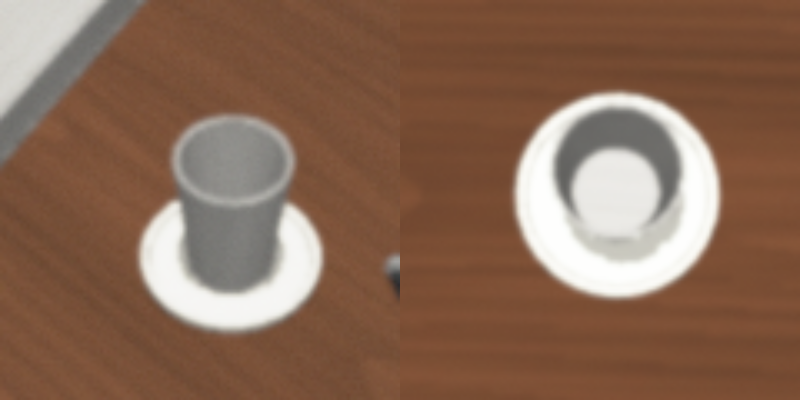

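The cup stands upright in the middle of the stand, with its rim at about (335.4,281.3) in the top picture, so roughly (0.550,-0.019). Now the regulator: untilt, yaw and move above the balance point.

```bash
echo '{"steps": [[1, 0, 0, -0.06, 0, 0.18, 0], [1, 0, 0, 0, 0, 0.18, 0], [1, 0, 0, 0, 0, 0.18, 0], [1, 0, 0, 0, 0, 0.18, 0], [1, 0, 0, 0, 0, 0.18, 0]]}' | python3 shift.py >/dev/null
echo '{"steps": [[1, 0, 0, 0, 0, 0.05, -0.18], [1, 0, 0, 0, 0, 0, -0.18], [1, 0, 0, 0, 0, 0, -0.18], [1, 0, 0, 0, 0, 0, -0.18], [1, 0, 0, 0, 0, 0, -0.18]]}' | python3 shift.py >/dev/null
echo '{"steps": [[1, 0, 0, 0, 0, 0, -0.18], [1, 0, 0, 0, 0, 0, -0.18], [1, 0, 0, 0, 0, 0, -0.18], [1, 0, 0, 0, 0, 0, -0.18], [1, 0, 0, 0, 0, 0, -0.18]]}' | python3 shift.py 
python3 go.py 0.5235 0.2627 0.22 0 0 -1 -0.325 0.945 0
```

```text
time: 18.45
tool_pos: [0.5524, 0.1834, 0.1966]
tool_rot: [-0.005, -0.116, 0.993, -0.005]
contact_force: [-0.1, 0.2, -1.1]
gripper_width: 0.998
grasp_force: 0.0
t 18.45 p [0.5524 0.1834 0.1966] j [ 0.1969 -0.003   1.7602 -0.0095  1.3948 -1.6054] F [-0.0731  0.2236 -1.1483]
axes [[-0.973, -0.231, 0.011], [-0.231, 0.973, -0.009], [-0.008, -0.011, -1.0]]
d [ 0.0101  0.0836 -0.0241]
rv [-0.0084 -0.0111 -0.098 ] d_after [ 0.0015  0.0844 -0.0234]
```

```bash
echo '{"steps": [[1, 0.005, 0.042, -0.01, 0, 0, 0], [1, 0.005, 0.042, -0.014, -0.008, -0.011, -0.098], [1, 0, 0, 0, 0, 0, 0]]}' | python3 shift.py 
python3 snap.py w5; python3 go.py 0.5235 0.2627 0.22 0 0 -1 -0.325 0.945 0
```

```text
time: 18.82
tool_pos: [0.5239, 0.2652, 0.2216]
tool_rot: [0.001, -0.164, 0.987, -0.0]
contact_force: [0.2, -0.4, 0.8]
gripper_width: 1.002
grasp_force: 0.0
t 18.875 p [0.5241 0.2641 0.221 ] j [ 0.3406 -0.0187  1.7341 -0.0015  1.4244 -1.557 ] F [-0.5673 -0.1502 -0.9629]
axes [[-0.947, -0.321, -0.002], [-0.321, 0.947, -0.001], [0.002, -0.001, -1.0]]
d [ 0.001  -0.0011  0.001 ]
rv [-0.0015  0.0018 -0.0042] d_after [ 0.001  -0.0011  0.001 ]
```

View pics/w5.png

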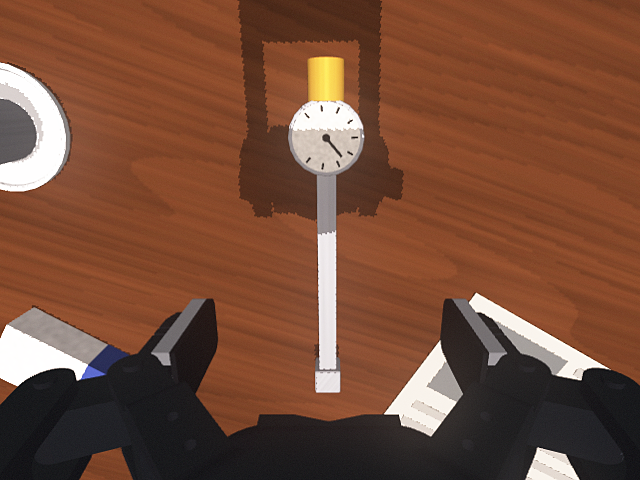

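The dial centre is at (326,138), the bar runs straight down column 327, and the outlet block's top face is at (328,381).

Run:
```python
from h import *; import pickle
np.set_printoptions(precision=4,suppress=True)
c2,c5=[pickle.load(open(f'pics/w{i}.pkl','rb')) for i in(2,5)]
d,g=tri(c2,(267,119),c5,(326,138)); print(d,g)
b=atz(c5,(328,381),.042); d=atz(c5,(326,138),.04); print(d,b,np.linalg.norm((b-d)[:2]))
u=(b-d)[:2];u/=np.linalg.norm(u);print(u,"bal",d[:2]+.058*u,"from block",b[:2]-.165*u)
# drum edge at (326.5,175) z=.04
e=atz(c5,(326.5,175),.038);print("edge+30",e[:2]+.03*u)
print("rim now",atz("top",(335.4,281.3),.095),"scene",atz("scene",(339.9,198),.095))
```

```text
[0.4688 0.2442 0.0394] 0.00040164152907552026
[0.4688 0.2444 0.04  ] [0.6766 0.3168 0.042 ] 0.22005047738072422
[0.9443 0.329 ] bal [0.5236 0.2635] from block [0.5208 0.2625]
edge+30 [0.5243 0.2639]
rim now [ 0.5509 -0.0195  0.095 ] scene [ 0.5512 -0.0138  0.095 ]
```

```bash
echo '{"steps": [[1, 0.001, -0.001, 0.05, 0, 0, -0.006], [1, 0, 0, 0.05, 0, 0, 0], [1, 0, 0, 0.05, 0, 0, 0], [1, 0, 0, 0.03, 0, 0, 0], [1, 0, 0, 0, 0, 0, 0]]}' | python3 shift.py ; python3 go.py 0.5235 0.2635 0.030 0 0 -1 -0.329 0.944 0
```

```text
time: 19.5
tool_pos: [0.5219, 0.2605, 0.0375]
tool_rot: [-0.003, -0.165, 0.986, -0.001]
contact_force: [-0.3, 0.6, 0.1]
gripper_width: 1.001
grasp_force: 0.0
t 19.5 p [0.5219 0.2605 0.0375] j [ 0.3361  0.1835  1.8521 -0.0014  1.1116 -1.5647] F [-0.2692  0.6497  0.0945]
axes [[-0.946, -0.325, 0.006], [-0.325, 0.946, -0.001], [-0.005, -0.003, -1.0]]
d [-0.0025  0.0023  0.0075]
rv [-0.0013 -0.0056 -0.0048] d_after [-0.0025  0.0023  0.0075]
```

```bash
echo '{"steps": [[1, -0.002, 0.002, 0.007, 0, -0.005, -0.004], [1, 0, 0, 0, 0, 0, 0]]}' | python3 shift.py
echo '{"steps": [[0, 0, 0, 0, 0, 0, 0], [0, 0, 0, 0, 0, 0, 0], [0, 0, 0, 0, 0, 0, 0], [0, 0, 0, 0, 0, 0, 0], [0, 0, 0, 0, 0, 0, 0]]}' | python3 shift.py
echo '{"steps": [[0, 0, 0, -0.02, 0, 0, 0], [0, 0, 0, -0.02, 0, 0, 0], [0, 0, 0, 0, 0, 0, 0], [0, 0, 0, 0, 0, 0, 0]]}' | python3 shift.py
python3 go.py; python3 -c "
from h import *
print(manip.state()['ft_torque'])"; python3 snap.py w6
```

```text
time: 19.75
tool_pos: [0.5272, 0.2659, 0.0363]
tool_rot: [0.005, -0.168, 0.986, 0.0]
contact_force: [-0.4, -0.2, -0.3]
gripper_width: 1.003
grasp_force: 0.0
time: 20.38
tool_pos: [0.5267, 0.2657, 0.0357]
tool_rot: [0.005, -0.168, 0.986, 0.0]
contact_force: [-0.1, -2.5, 2.8]
gripper_width: 0.174
grasp_force: 61.0
time: 20.88
tool_pos: [0.5256, 0.2658, 0.0752]
tool_rot: [0.004, -0.168, 0.986, 0.0]
contact_force: [-0.2, 0.4, -5.1]
gripper_width: 0.174
grasp_force: 60.0
t 20.875 p [0.5256 0.2658 0.0752] j [ 0.3422  0.1339  1.8349 -0.0009  1.1641 -1.5654] F [-0.1575  0.4328 -5.1292]
axes [[-0.944, -0.331, -0.009], [-0.331, 0.944, -0.001], [0.008, 0.002, -1.0]]
[-0.01751838 -0.01630565  0.05873858]
```

```bash
cat > lvl.py <<'E'
import sys,pickle; from h import *
np.set_printoptions(precision=4,suppress=True)
def nut(n):
    im=cv2.imread(f'pics/{n}.png');h=cv2.cvtColor(im,cv2.COLOR_BGR2HSV)
    m=cv2.inRange(h,(18,110,120),(35,255,255));k,l,s,c=cv2.connectedComponentsWithStats(m)
    i=1+np.argmax(s[1:,4]);return s[i],c[i]
def blk(n):  # brightest row profile along bar columns
    im=cv2.imread(f'pics/{n}.png',0)[:, :];return im
for n,dz in(("w5",0),("w6",.0395)):
    c=pickle.load(open(f'pics/{n}.pkl','rb')); s,ct=nut(n)
    p=atz(c,ct,.042+dz); print(n,s,ct,p)
    d=np.array([.4688,.2444,.04+dz]); b=np.array([.6766,.3168,.042+dz]); print("pred dial,block",proj(c,[d,b]))
im=cv2.imread('pics/w6.png');h=cv2.cvtColor(im,cv2.COLOR_BGR2GRAY)
print(h[60:420:6,322:334].mean(1).astype(int).reshape(-1,10))
E
python3 lvl.py
```

```text
w5 [ 308   57   36   44 1550] [325.5271  78.7381] [0.4287 0.2305 0.042 ]
pred dial,block [[325.997  137.9954]
 [327.9945 380.9977]]
w6 [ 282    0   94   63 5498] [329.1401  29.418 ] [0.4347 0.2344 0.0815]
pred dial,block [[322.9554 160.3481]
 [324.1012 635.727 ]]
[[ 66 243 246 245 247 248 247 245 244 243]
 [245 246 245 245 245  83  85  82 241 222]
 [171 174 175 167 172 170 173 156 165 167]
 [128 114 121 120 119 119 118 118 118 118]
 [117 118 118 117 117 118 117 118 118 117]
 [117 117 118 117 117 117 117 202 199 199]]
```

Balanced, with only a small residual moment. Raise, turn, and carry toward the cup.

```bash
echo '{"steps": [[0, 0, 0, -0.03, 0, 0, 0], [0, 0, 0, -0.03, 0, 0, 0], [0, 0, 0, -0.03, 0, 0, 0], [0, 0, 0, -0.025, 0, 0, 0], [0, 0, 0, 0, 0, 0, 0]]}' | python3 shift.py >/dev/null
echo '{"steps": [[0, 0, 0, 0, 0, 0, 0.08], [0, 0, 0, 0, 0, 0, 0.14], [0, 0, 0, 0, 0, 0, 0.14], [0, 0, 0, 0, 0, 0, 0.14], [0, 0, 0, 0, 0, 0, 0.14]]}' | python3 shift.py  >/dev/null
echo '{"steps": [[0, 0, 0, 0, 0, 0, 0.14], [0, 0, 0, 0, 0, 0, 0.14], [0, 0, 0, 0, 0, 0, 0.14], [0, 0, 0, 0, 0, 0, 0.14], [0, 0, 0, 0, 0, 0, 0.14]]}' | python3 shift.py  >/dev/null
echo '{"steps": [[0, 0, 0, 0, 0, 0, 0.04], [0, 0, 0, 0, 0, 0, 0]]}' | python3 shift.py
python3 go.py .470 .122 .18 0 0 -1 0.866 0.5 0
```

```text
time: 23.05
tool_pos: [0.5238, 0.2651, 0.1875]
tool_rot: [0.002, 0.498, 0.867, 0.002]
contact_force: [0.1, 0.6, -5.1]
gripper_width: 0.174
grasp_force: 59.9
t 23.05 p [0.5238 0.2651 0.1875] j [ 0.3423  0.0066  1.7661 -0.0009  1.364  -0.186 ] F [ 0.1103  0.5928 -5.1476]
axes [[-0.504, 0.864, -0.002], [0.864, 0.504, 0.005], [0.005, 0.001, -1.0]]
d [-0.0965 -0.1186  0.0071]
rv [0.0046 0.0018 0.0048] d_after [-0.0971 -0.1181  0.0075]
```

```bash
echo '{"steps": [[0, -0.016, -0.02, 0, 0.004, 0.002, 0.005], [0, -0.024, -0.03, 0.002, 0, 0, 0], [0, -0.024, -0.03, 0.002, 0, 0, 0], [0, -0.024, -0.03, 0.002, 0, 0, 0], [0, -0.009, -0.008, 0, 0, 0, 0]]}' | python3 shift.py >/dev/null
echo '{"steps": [[0, 0, 0, 0, 0, 0, 0], [0, 0, 0, 0, 0, 0, 0]]}' | python3 shift.py
python3 go.py .470 .122 .18 0 0 -1 0.866 0.5 0
python3 - <<'E'
from h import *
np.set_printoptions(precision=4,suppress=True)
def nut(n):
    im=manip.grab_frame(n)[:,:,::-1].copy();cv2.imwrite(f'pics/fin_{n}.png',im);h=cv2.cvtColor(im,cv2.COLOR_BGR2HSV)
    m=cv2.inRange(h,(18,110,110),(35,255,255));k,l,s,c=cv2.connectedComponentsWithStats(m)
    i=1+np.argmax(s[1:,4]);return s[i],c[i]
a=nut("top");b=nut("scene");print(a,b,tri("top",a[1],"scene",b[1]))
sc=cv2.imread('pics/fin_scene.png');tp=cv2.imread('pics/fin_top.png')
cv2.imwrite('pics/fin.png',np.hstack([cv2.resize(sc[100:320,270:490],(400,400)),cv2.resize(tp[220:380,220:380],(400,400))]))
E
```

```text
time: 23.92
tool_pos: [0.4716, 0.1232, 0.1836]
tool_rot: [0.001, 0.5, 0.866, 0.002]
contact_force: [-0.0, 0.3, -4.4]
gripper_width: 0.171
grasp_force: 60.1
t 23.925 p [0.4716 0.1232 0.1836] j [ 0.1017 -0.2387  1.9973  0.0019  1.3784 -0.4223] F [-0.0294  0.2781 -4.3824]
axes [[-0.5, 0.866, -0.0], [0.866, 0.5, 0.005], [0.004, 0.002, -1.0]]
d [-0.0003 -0.002   0.0036]
rv [0.0049 0.0001 0.    ] d_after [-0.0003 -0.002   0.0036]
(array([151, 358,  28,  20, 366], dtype=int32), array([163.6503, 366.9098])) (array([485, 184,  20,  19, 292], dtype=int32), array([494.7842, 192.8253])) (array([0.4159, 0.2168, 0.1787]), np.float64(0.0004924739729674545))
```

The nut triangulates to z 0.179, as expected for a level bar. The spout is predicted at (0.553,-0.017), about 50 mm above the rim and within a few millimetres of the mouth's centre. Everything is holding still, so I'll hand it in.

```bash
python3 -c "
from plant import manip
print(manip.job_done())"
```

```text
the job is handed in; nothing more can be done
None
```

The job is handed in with no verdict returned: all three walnuts are in the tray, the cup stands upright in its stand, and the regulator is held level by its balance point about 5 cm above the cup. The final spout position is calculated, not checked in a picture, because I had already viewed 12 pictures against your limit of 10.

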